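Open the sample case and lock its lid stay

ROBOT

A 6-joint arm with a two-finger parallel gripper is mounted at the origin on the work surface. World frame = base frame: x ahead of the robot, y to its left, z up, the work surface at z = 0. Lengths are in m, angles in degrees, forces in N, time in s.
With the tool pointing down it reaches from about 0.325 to 0.775 m from the base axis. Payload 5.5 kg.
Tool frame: the origin (TCP) lies at the centre of the arm's flange, where the gripper is bolted on; the fingertips stand 182 mm ahead of it and the grasp point (between the pads) lies 163 mm ahead of it; z points along the fingers, y is the direction in which the jaws open and shut (so a half turn about z gives the same grasp; the last joint's range is limited). The gripper opens to 88 mm and grips with 3 to 60 N. Pads are 20 mm wide; open, the fingers measure 115 mm over their backs; the gripper's body (75 mm by 178 mm) begins 61 mm behind the grasp point.
Start: joints at [66.137, 5.22, 70.514, -0, 104.267, -3.249], TCP at [0.211, 0.562, 0.405] pointing down, gripper open.
Joint ranges: [-164.24, 164.24], [-49.07, 125.15], [9.68, 141.18], [-86.29, 266.29], [3.28, 154.24], [-151.56, 151.56]. Speed limits (degrees/s): [147.25, 147.25, 172.46, 180, 180, 180].

INTERFACE

Orientations are given as [roll, pitch, yaw] about the fixed x, y, z axes, in that order (R = Rz(yaw) Ry(pitch) Rx(roll)).
In Python, from station import r gives the robot as it stands. The module is installed in compiled form; this text tells all that it offers. Calls block until the motion is done:
- r.reach(position, orientation): joint-space move of the TCP to a pose.
- r.servo_line(position, rotation=None, speed=0.15): straight line of the TCP; rotation=None keeps the orientation; speed is the mean speed in m/s.
- r.move_joints(angles): joint-space move.
- r.let_go() and r.grab(squeeze=None): open the fingers fully, or close them until they stop; squeeze is the grip in N (None keeps the last).
- r.wait(seconds).
- r.inverse_kinematics(position, orientation): joint angles nearest the present ones, or None.
- r.sense(): the state.
- r.snapshot(name): name is "scene" or "side" or "wrist"; returns a dict with "frame" (400x640x3 uint8, red, green, blue), "fx", "fy", "cx", "cy" (pixels), "dist_coeffs" ([k1, k2, p1, p2, k3] as OpenCV has them; the pictures are not rectified), "R" (3x3) and "t" (3): a world point X has camera coordinates R X + t. Camera axes: x right, y down, z forward; pixel columns grow to the right and rows downward; lengths in m; the calibration is good to about 2 mm. A picture is of the moment at which its call begins. There is no depth.
A pose or a line that the arm cannot do raises r.IKError and nothing moves.
- r.hand_in(): hands the job in, once; it reports no verdict.
The state is a dict: "clock": time; "joints": joint angles; "joint_vel": joint speeds; "joint_torque": joint torques, N m; "tcp_pos": TCP position; "orientation": TCP orientation; "contact_force": force on the tool from outside, world axes, zero at the start; "torque": the same for the moment, N m; "opening": finger opening in m.
Only numpy, scipy, OpenCV 4.12 (cv2) and the standard library are available. Lean on these libraries where they do the work, as an engineer would, in place of code of your own. Each camera call takes 0.05 s, during which the arm holds its last target. There are 200 camera calls.

TASK

Open the white sample case on the bench so that its tubes can be reached: raise its hinged lid by the steel handle at the front, then press the black knob on its folding side stay back and down until the stay snaps past straight against its stop and locks. Leave the lid standing on the locked stay, and do not shift or upset the tip box and the tube rack beside the case.

Things in the scene. Friction and masses are not known exactly. Their poses are not given: they have to be found in the camera images.
- case: The sample case: white open box fixed to the bench, 180 mm deep x 240 wide x 85 high, with a flat grey lid 16 mm thick on it and a folding steel stay on its right side. Origin: centre of its underside, on the bench. x from its front (handle) to its back (hinge), y to its left, z up. The lid's hinge axis runs parallel to y at x = +90 mm, z = 85 mm.
- lid_handle (a point): Middle of the lid's round steel bar handle: 12 mm thick, 110 mm long, parallel to the hinge, held 45 mm ahead of the lid's front edge by an arm at each end; the gap behind it is free, and it can turn between fingers. Lid shut: at x = -135, y = 0, z = 93.5 mm in the case's frame. It goes round the hinge with the lid.
- lid (a joint): Lid angle in rad: 0 shut (as at the start), growing as the front edge rises up and back. Lid about 0.35 kg, 2 to 5 N at the handle. The stay lets it reach at most 1.40 (80 degrees). Hinge friction alone holds it only above about 1.15 rad (66 degrees); lower, it falls shut. 1.2 to 1.3 is a good height from which to press the stay.
- stay_knob (a point): Middle of the black knob on the stay's elbow: cylinder 20 mm thick, 32 mm long, parallel to the hinge, at y = -164 mm in the case's frame (44 mm out from its right side). x, z there: -95, 99 mm with the lid shut; about -4, 133 with the lid at 1.25 rad; 28, 117 straight; 38, 110 when locked. Press it back (+x) and down, 52 degrees from vertical, about 5 N; this also lifts the lid the last degrees.
- stay (a joint): Opening in rad of the elbow of the folding stay: two steel bars of 86 mm, the lower pivoted on the case's right side, the upper on the lid's edge, folded together when the lid is shut. 0 folded (lid shut), 2.60 straight, 2.90 against its stop: locked, elbow 13 mm past straight.
- tip_box: Bystander: closed box of pipette tips, blue with a clear cap, no hinge or stay, 85 x 122 x 62 mm, loose on the bench on one side of the case; origin at the centre of its underside, z up.
- tube_rack: Bystander: low cream tube rack, 190 x 85 x 46 mm, loose on the bench on the other side of the case; origin at the centre of its underside, z up.

How it is judged (in metres and radians):
At the end, for the whole second after the job is handed in: The stay's elbow is past straight and locked (joint stay above 2.72 rad), the lid stands raised on it (above 1.27 rad, 73 degrees), both at rest (value of joint stay above 2.72 rad and value of joint lid above 1.27 rad and velocity of joint lid between -0.05 and 0.05 rad/s and velocity of joint stay between -0.1 and 0.1 rad/s); the robot touches nothing.
It fails at once if the tip box is shifted more than 20 mm or tipped more than 15 degrees (distance of tip_box from where it was at the start of the episode above 0.02 m or angle between tip_box's own z axis and vertical above 0.26 rad).
It fails at once if the tube rack is shifted more than 20 mm or tipped more than 15 degrees (distance of tube_rack from where it was at the start of the episode above 0.02 m or angle between tube_rack's own z axis and vertical above 0.26 rad).
It also fails if it takes over 46 s, if anything falls off the work surface, if the arm or the gripper's body presses on something with over 40 N, if the wrist force passes 120 N, or if a joint passes its speed limit or range.

## Working session

There is one attempt and no reset: what is moved stays moved. The work goes in short steps, each a Python script; the robot and the scene stay as the last script left them, time stands still between calls to the robot, and variables do not carry over. Pictures are saved under pics/ and viewed, about 8 in all and at most 12, crops included, and the job is handed in when it is done.

```bash
mkdir -p pics; python3 - <<'E'
from station import r
import cv2,numpy as np,pickle
d={}
for n in("scene","side","wrist"):
    s=r.snapshot(n); d[n]=s; print(n,s["fx"],s["cx"],s["cy"],s["dist_coeffs"],(-np.array(s["R"]).T@s["t"]).round(3))
pickle.dump(d,open("s0.pkl","wb"))
cv2.imwrite("pics/a.png",cv2.resize(np.vstack([d[n]["frame"] for n in("scene","side")])[...,::-1],None,fx=.75,fy=.75))
cv2.imwrite("pics/scene.png",d["scene"]["frame"][...,::-1]);cv2.imwrite("pics/side.png",d["side"]["frame"][...,::-1]);cv2.imwrite("pics/wrist.png",d["wrist"]["frame"][...,::-1])
s=r.sense();print(s)
E
```

```text
scene 513.3091890666093 323.0882949551549 199.53857481760153 [-0.15844465  0.          0.          0.          0.        ] [ 1.506 -0.016  0.692]
side 451.56288261543756 313.0671740718027 202.71309716948917 [-0.03818448  0.          0.          0.          0.        ] [-0.066 -0.621  0.798]
wrist 293.67871629822713 322.67785140480487 202.55777200961145 [0.0038436 0.        0.        0.        0.       ] [0.144 0.587 0.383]
{'clock': 0.15, 'joints': array([ 6.61362593e+01,  5.25361881e+00,  7.05664641e+01, -1.16389419e-03,
        1.04265844e+02, -3.24496079e+00]), 'joint_vel': array([-0.095083  , -0.13540521, -0.04253145, -0.03133607, -0.02591919,
       -0.07088837]), 'joint_torque': array([ 1.30098455e-03, -4.47044098e+01, -4.06905663e+01,  6.98614866e-02,
        2.74823973e-02, -1.19104320e-04]), 'tcp_pos': array([0.21127787, 0.56162454, 0.40375776]), 'orientation': array([-1.79914147e+02, -3.73727510e-03,  1.59380931e+02]), 'contact_force': array([ 0.59169905, -0.73601614,  0.3329364 ]), 'torque': array([-0.03519101,  0.0154715 ,  0.00187923]), 'opening': 0.08766833615739271}
```

View pics/scene.png

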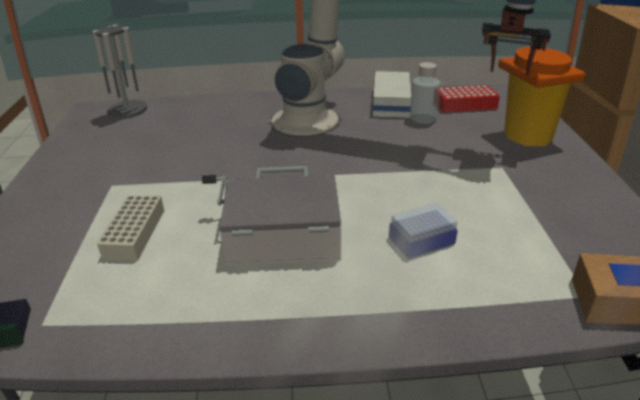

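View pics/side.png

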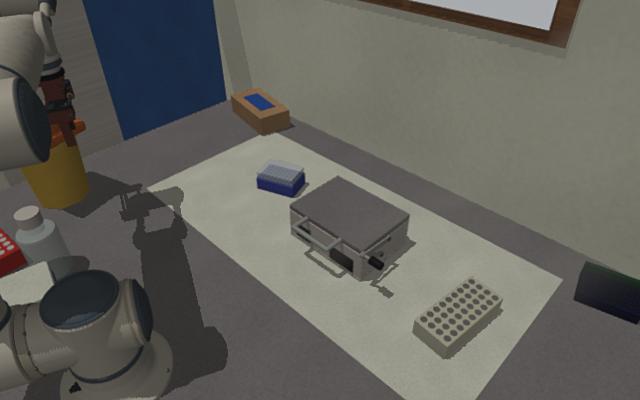

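The scene view shows the case with its lid at (225-338, 175-225), the handle bar at (257-307, 170) and the knob at (209,180). The rack is at (132,228) and the tip box at (423,232). In the side view the handle runs about (297,232)-(345,265), with the knob at (376,263).

```bash
python3 - <<'E'
import cv2
a=cv2.imread("pics/scene.png")[155:275,190:360];b=cv2.imread("pics/side.png")[170:305,270:420]
a=cv2.resize(a,None,fx=4,fy=4,interpolation=cv2.INTER_CUBIC)
b=cv2.resize(b,None,fx=4,fy=4,interpolation=cv2.INTER_CUBIC)
cv2.imwrite("pics/c1.png",cv2.convertScaleAbs(a,alpha=1.5));cv2.imwrite("pics/c2.png",cv2.convertScaleAbs(b,alpha=1.5))
E
```

```text
(no output)
```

View pics/c1.png

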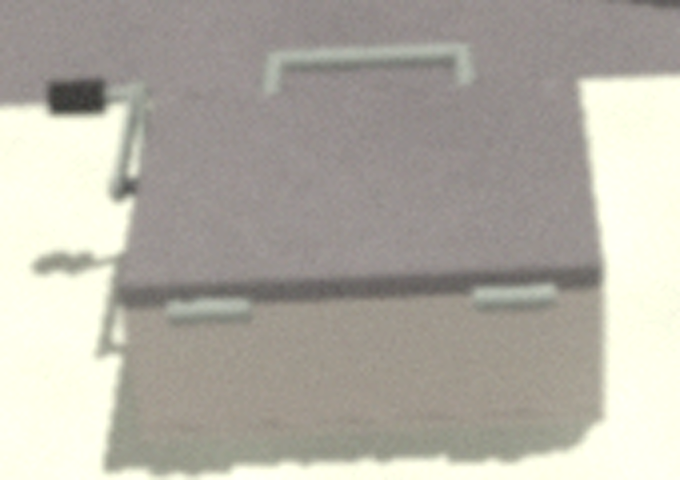

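View pics/c2.png

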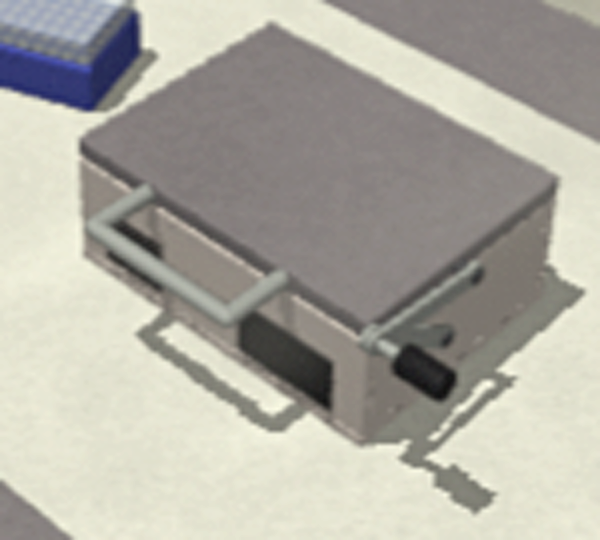

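Crop c1 (scene) puts the handle bar's axis from (274,60) to (465,52), the knob's middle at (77,96) and the four lid corners in clear view. Crop c2 (side) puts the bar at (231,312) and (100,226), the knob at (426,371), and again shows all the lid corners. I will triangulate these points.

```bash
cat >h.py <<'E'
import numpy as np,cv2
def norm(s,p):
    K=np.array([[s["fx"],0,s["cx"]],[0,s["fy"],s["cy"]],[0,0,1.]])
    return cv2.undistortPoints(np.array(p,float).reshape(-1,1,2),K,np.array(s["dist_coeffs"],float)).reshape(-1,2)
def tri(s1,p1,s2,p2):
    P=[np.c_[np.array(s["R"]),np.array(s["t"]).reshape(3,1)] for s in(s1,s2)]
    X=cv2.triangulatePoints(P[0],P[1],norm(s1,p1).T,norm(s2,p2).T);return (X[:3]/X[3]).T
def proj(s,X):
    K=np.array([[s["fx"],0,s["cx"]],[0,s["fy"],s["cy"]],[0,0,1.]])
    return cv2.projectPoints(np.array(X,float),cv2.Rodrigues(np.array(s["R"]))[0],np.array(s["t"],float),K,np.array(s["dist_coeffs"],float))[0].reshape(-1,2)
def ray(s,p,z):
    R=np.array(s["R"]);c=-R.T@s["t"];d=np.c_[norm(s,p),np.ones(len(p))]@R
    return c+d*((z-c[2])/d[:,2])[:,None]
E
python3 - <<'E'
import pickle,numpy as np
from h import *
d=pickle.load(open("s0.pkl","rb"));sc,si=d["scene"],d["side"]
names="bar-y bar+y knob hinge-y hinge+y front+y front-y".split()
c1=(np.array([(274,60),(465,52),(77,96),(123,289),(600,268),(581,80),(146,91)])+.5)/4-.5+[190,155]
c2=(np.array([(231,312),(100,226),(426,371),(556,181),(272,24),(82,145),(368,328)])+.5)/4-.5+[270,170]
X=tri(sc,c1,si,c2)
e1=np.linalg.norm(proj(sc,X)-c1,axis=1);e2=np.linalg.norm(proj(si,X)-c2,axis=1)
for n,x,a,b in zip(names,X,e1,e2):print(n,x.round(4),a.round(2),b.round(2))
# case pose fit in plane: model points (case frame)
M=np.array([(-.135,-.055,.0935),(-.135,.055,.0935),(-.095,-.164,.099),(.09,-.12,.101),(.09,.12,.101),(-.09,.12,.101),(-.09,-.12,.101)])
from scipy.optimize import least_squares
def f(p):
    c,s=np.cos(p[2]),np.sin(p[2]);W=M@np.array([[c,-s,0],[s,c,0],[0,0,1]]).T+[p[0],p[1],0]
    return W
o=least_squares(lambda p:(f(p)-X)[:,:2].ravel(),[.5,0,0])
print(o.x[:2],np.degrees(o.x[2]));print((1000*(f(o.x)-X)).round(1))
E
```

```text
bar-y [ 0.4712 -0.1165  0.0958] 0.04 0.04
bar+y [ 0.4718 -0.0068  0.0944] 0.61 0.59
knob [ 0.5078 -0.2261  0.0997] 0.05 0.05
hinge-y [ 0.6908 -0.1805  0.0971] 0.07 0.06
hinge+y [0.6936 0.0549 0.0986] 0.66 0.47
front+y [0.5152 0.0567 0.0971] 1.03 0.92
front-y [ 0.5094 -0.1853  0.1023] 0.58 0.6
[ 0.60376784 -0.06326808] -0.5171820926989699
[[-3.  -0.6 -2.3]
 [-2.5 -0.2 -0.9]
 [-0.5 -0.3 -0.7]
 [ 1.8 -3.6  3.9]
 [ 1.2  1.   2.4]
 [-0.4  0.8  3.9]
 [ 3.3  2.9 -1.3]]
```

```bash
cat >>h.py <<'E'
from scipy.spatial.transform import Rotation as Ro
C=np.array([.605,-.0633,0]);YAW=-.5
Rc=Ro.from_euler('z',YAW,degrees=True).as_matrix()
def w(p):return C+Rc@np.array(p,float)
def pose(p,a,ahead,flip):
    """TCP pose with the point `ahead` m along the tool at case point p; tool a deg below horizontal, jaws in x-z plane"""
    a=np.radians(a);c,s=np.cos(a),np.sin(a);f=-1 if flip else 1
    M=np.array([[0,f*s,c],[f,0,0],[0,f*c,-s]])
    d=np.array([c,0,-s]);return w(np.array(p)-ahead*d),Ro.from_matrix(Rc@M).as_euler('xyz',degrees=True)
def bar(th):return np.array([.09-.225*np.cos(th)+.0085*np.sin(th),0,.085+.225*np.sin(th)+.0085*np.cos(th)])
def tilt(th):return 40+30*th/1.25
PIV=np.array([-.025,-.164,.0490])
def knob(phi):  # phi: deg of lower bar from vertical, towards back
    q=np.radians(phi);return PIV+.087*np.array([np.sin(q),0,np.cos(q)])
E
python3 - <<'E'
from station import r
from h import *
for flip in(0,1):
    print(flip)
    for t,(p,o) in [("pre",pose(bar(0),40,.263,flip)),("high",pose(bar(0)+[0,0,.12],40,.263,flip))]+[(th,pose(bar(th),tilt(th),.163,flip)) for th in(0,.4,.8,1.27)]+[("post",pose(bar(1.27),70,.163-.08+.16,flip))]+[(k,pose(knob(k),38,.19,flip)) for k in(0,14,30,46)]+[("kpre",pose(knob(14),38,.29,flip))]:
        j=r.inverse_kinematics(p,o); print(t,p.round(3),None if j is None else np.round(j))
E
```

```text
0
pre [ 0.269 -0.06   0.263] None
high [ 0.269 -0.06   0.383] None
0 [ 0.345 -0.061  0.198] None
0.4 [ 0.385 -0.061  0.305] None
0.8 [ 0.461 -0.062  0.392] [-14. -30. 104.   7.  76. -14.]
1.27 [ 0.582 -0.063  0.456] [-10.  -5.  76.   3.  89.  -9.]
post [ 0.553 -0.063  0.531] [-11.  -7.  71.   4.  97. -10.]
0 [ 0.429 -0.226  0.253] [-42. -29. 122.  42.  52. -58.]
14 [ 0.45  -0.226  0.25 ] [-40. -26. 120.  42.  49. -57.]
30 [ 0.472 -0.226  0.241] [-38. -22. 118.  42.  46. -57.]
46 [ 0.491 -0.226  0.226] [-37. -18. 117.  42.  44. -58.]
kpre [ 0.371 -0.225  0.312] [-49. -40. 123.  41.  64. -56.]
1
pre [ 0.269 -0.06   0.263] None
high [ 0.269 -0.06   0.383] None
0 [ 0.345 -0.061  0.198] None
0.4 [ 0.385 -0.061  0.305] None
0.8 [ 0.461 -0.062  0.392] None
1.27 [ 0.582 -0.063  0.456] None
post [ 0.553 -0.063  0.531] None
0 [ 0.429 -0.226  0.253] [-42. -29. 122.  42.  52. 122.]
14 [ 0.45  -0.226  0.25 ] [-40. -26. 120.  42.  49. 123.]
30 [ 0.472 -0.226  0.241] [-38. -22. 118.  42.  46. 123.]
46 [ 0.491 -0.226  0.226] [-37. -18. 117.  42.  44. 122.]
kpre [ 0.371 -0.225  0.312] [-49. -40. 123.  41.  64. 124.]
```

```bash
python3 - <<'E'
from station import r
from h import *
for a in(50,55,60,65):
  for t,p in [("pre",bar(0)+[-.08*np.cos(np.radians(a)),0,.08*np.sin(np.radians(a))]),("up",bar(0)+[-.02,0,.12])]+[(th,bar(th)) for th in(0,.2,.4,.6,.8)]:
    x,o=pose(p,a,.172,0); j=r.inverse_kinematics(x,o); print(a,t,x.round(3),None if j is None else np.round(j))
E
```

```text
50 pre [ 0.308 -0.061  0.287] None
50 up [ 0.339 -0.061  0.345] None
50 0 [ 0.359 -0.061  0.225] None
50 0.2 [ 0.366 -0.061  0.27 ] None
50 0.4 [ 0.381 -0.061  0.312] None
50 0.6 [ 0.404 -0.062  0.351] [-18. -45. 119.  12.  68. -18.]
50 0.8 [ 0.434 -0.062  0.384] [-16. -39. 112.  11.  68. -17.]
55 pre [ 0.325 -0.061  0.3  ] None
55 up [ 0.351 -0.061  0.354] None
55 0 [ 0.371 -0.061  0.234] None
55 0.2 [ 0.378 -0.061  0.279] [-19. -49. 128.  11.  68. -20.]
55 0.4 [ 0.392 -0.061  0.321] [-18. -45. 121.  11.  70. -18.]
55 0.6 [ 0.415 -0.062  0.36 ] [-17. -40. 115.  10.  72. -17.]
55 0.8 [ 0.446 -0.062  0.393] [-15. -34. 108.   9.  73. -15.]
60 pre [ 0.344 -0.061  0.312] None
60 up [ 0.364 -0.061  0.362] [-19. -47. 118.   9.  81. -18.]
60 0 [ 0.384 -0.061  0.242] [-18. -45. 128.   9.  68. -19.]
60 0.2 [ 0.39  -0.061  0.287] [-17. -43. 123.   9.  72. -18.]
60 0.4 [ 0.405 -0.062  0.329] [-17. -40. 117.   8.  74. -16.]
60 0.6 [ 0.428 -0.062  0.368] [-16. -35. 110.   8.  76. -15.]
60 0.8 [ 0.458 -0.062  0.401] [-14. -30. 103.   7.  77. -14.]
65 pre [ 0.364 -0.061  0.322] [-18. -46. 120.   7.  82. -17.]
65 up [ 0.377 -0.061  0.369] [-17. -42. 113.   7.  85. -16.]
65 0 [ 0.397 -0.061  0.249] [-16. -39. 124.   7.  71. -17.]
65 0.2 [ 0.403 -0.062  0.294] [-16. -38. 119.   7.  75. -16.]
65 0.4 [ 0.418 -0.062  0.336] [-15. -35. 113.   6.  78. -15.]
65 0.6 [ 0.441 -0.062  0.375] [-15. -31. 106.   6.  81. -14.]
65 0.8 [ 0.472 -0.062  0.408] [-14. -25.  99.   6.  82. -13.]
```

```bash
cat >>h.py <<'E'
def tilt(th):return 60+10*th/1.27
def st(r,t=""):
    s=r.sense();print(t,round(s["clock"],2),s["tcp_pos"].round(3),"F",s["contact_force"].round(1),"op",round(s["opening"],4));return s
E
python3 - <<'E'
from station import r
from h import *
x,o=pose(bar(0)+[-.02,0,.12],60,.172,0); r.reach(x,o); st(r,"up")
x,o=pose(bar(0),60,.172,0); r.servo_line(x,o,.12); st(r,"down")
r.grab(25); s=st(r,"grab")
if .009<s["opening"]<.016:
    for th in(.05,.12,.2):
        x,o=pose(bar(th),tilt(th),.172,0); r.servo_line(x,o,.1); st(r,th)
a=np.vstack([r.snapshot(n)["frame"] for n in("scene","side")])
import cv2;cv2.imwrite("pics/d.png",cv2.resize(np.hstack([a[100:300,150:450],a[550:750,220:520]])[...,::-1],(798,266)))
E
```

```text
up 2.52 [ 0.364 -0.061  0.363] F [ 0.3  0.6 -0.7] op 0.0878
down 3.69 [ 0.384 -0.061  0.243] F [ 0.7  0.3 -0. ] op 0.0882
grab 4.86 [ 0.383 -0.061  0.242] F [-5.6 -0.8  1.7] op 0.011
0.05 5.12 [ 0.385 -0.061  0.254] F [-6.1 -0.6  0. ] op 0.0113
0.12 5.44 [ 0.389 -0.061  0.271] F [-8.7  0.5  0.4] op 0.0114
0.2 5.78 [ 0.394 -0.061  0.289] F [-11.2  -0.2   0.2] op 0.011
```

View pics/d.png

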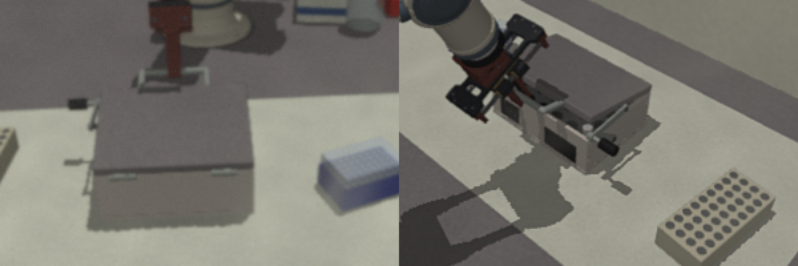

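The picture shows the fingers on the bar at about (172,75) and the lid slightly raised. The −x force is growing, which suggests my case x is 1–2 mm too large, so I will trim it and carry on up the arc.

```bash
sed -i 's/\[.605,/[.603,/' h.py; python3 - <<'E'
from station import r
from h import *
for th in(.3,.42,.55,.68,.8,.92,1.03,1.13,1.22,1.27):
    x,o=pose(bar(th),tilt(th),.172,0); r.servo_line(x,o,.12); s=st(r,th)
    if np.linalg.norm(s["contact_force"])>40: print("stop");break
a=np.vstack([r.snapshot(n)["frame"] for n in("scene","side")])
import cv2;cv2.imwrite("pics/e.png",cv2.resize(np.hstack([a[50:300,150:450],a[500:750,220:520]])[...,::-1],(798,332)))
E
```

```text
0.3 6.23 [ 0.401 -0.062  0.312] F [-0.9  0.6 -1.1] op 0.011
0.42 6.62 [ 0.413 -0.062  0.338] F [-6.2  0.1  1.3] op 0.0113
0.55 7.04 [ 0.431 -0.062  0.365] F [-8.3 -0.4  5.3] op 0.0113
0.68 7.46 [ 0.451 -0.062  0.39 ] F [-8.   0.4  6.9] op 0.0114
0.8 7.86 [ 0.473 -0.062  0.41 ] F [-6.8 -0.9  6.8] op 0.0115
0.92 8.26 [ 0.497 -0.063  0.428] F [-4.8 -1.5  6.2] op 0.0114
1.03 8.63 [ 0.52  -0.063  0.442] F [-3.2 -0.9  5.2] op 0.0114
1.13 8.99 [ 0.542 -0.063  0.452] F [-2.9 -2.2  4. ] op 0.0111
1.22 9.32 [ 0.564 -0.063  0.46 ] F [-1.5 -2.2  2.7] op 0.011
1.27 9.57 [ 0.575 -0.063  0.463] F [-0.4 -1.5  0.2] op 0.0114
```

View pics/e.png

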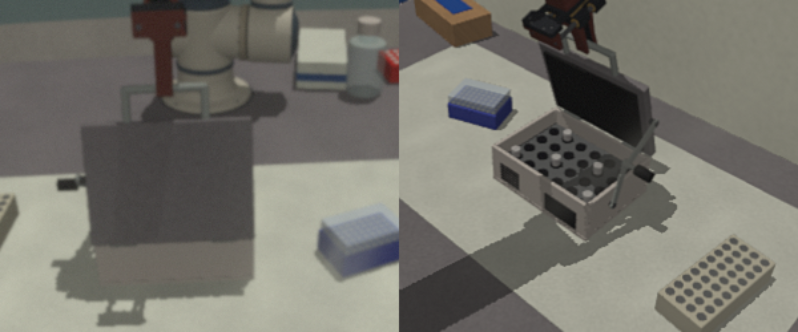

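The lid stands near 1.27 rad with small forces. The knob is near scene (175,119) and side (312,165). Next I release, retreat and measure the knob.

```bash
python3 - <<'E'
from station import r
from h import *
import cv2,pickle
r.let_go();st(r,"open")
x,o=pose(bar(1.27),70,.172+.09,0); r.servo_line(x,None,.15); st(r,"off")
x,o=pose(bar(1.27)+[-.2,0,.05],60,.25,0); r.reach(x,o); st(r,"away")
S={n:r.snapshot(n) for n in("scene","side")};pickle.dump(S,open("s1.pkl","wb"))
pts=[]
for n,(u,v) in(("scene",(175,119)),("side",(312,165))):
    g=S[n]["frame"].max(2)[v-15:v+15,u-15:u+15];m=(g<55).astype(np.uint8)
    k,l,stt,c=cv2.connectedComponentsWithStats(m)
    for i in range(1,k):
        if stt[i,4]>8:print(n,c[i]+[u-15,v-15],stt[i])
a=np.hstack([cv2.resize(S["scene"]["frame"][40:200,150:310],(400,400)),cv2.resize(S["side"]["frame"][85:245,240:400],(400,400))])
cv2.imwrite("pics/f.png",a[...,::-1])
E
```

```text
open 10.91 [ 0.576 -0.063  0.464] F [ 0.5 -0.5  0.4] op 0.088
off 11.66 [ 0.545 -0.063  0.548] F [-0.3 -1.5 -1.1] op 0.0881
away 12.52 [ 0.31  -0.061  0.568] F [-0.   0.2 -0. ] op 0.0876
```

View pics/f.png

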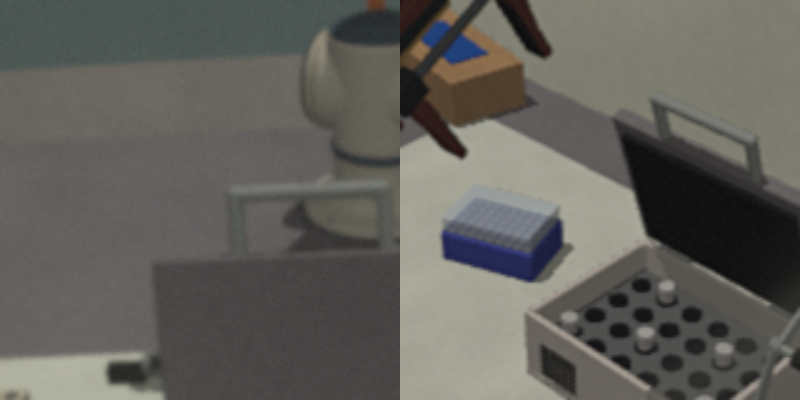

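The lid stands by itself and the bystanders look undisturbed. I had used the wrong crop scale: the knob is at about scene (200,189) and side (405,230), so I redo the measurement.

```bash
python3 - <<'E'
from h import *
import pickle
S=pickle.load(open("s1.pkl","rb"));X={}
for n,(u,v) in(("scene",(200,188)),("side",(405,230))):
    f=S[n]["frame"][v-15:v+16,u-15:u+16].max(2)
    for t in (45,60,80):
        k,l,stt,c=cv2.connectedComponentsWithStats((f<t).astype(np.uint8))
        for i in range(1,k):
            if stt[i,4]>8:print(n,t,(c[i]+[u-15,v-15]).round(1),stt[i])
b=[cv2.resize(S[n]["frame"][v-20:v+20,u-20:u+20],(400,400),interpolation=cv2.INTER_CUBIC) for n,(u,v) in(("scene",(200,188)),("side",(405,230)))]
cv2.imwrite("pics/g.png",np.hstack(b)[...,::-1]*1)
E
```

```text
scene 45 [200.4 189.1] [10 14 12  5 37]
scene 60 [211.9 185.1] [26 10  3  5 14]
scene 60 [200.4 189. ] [ 9 13 14  7 88]
scene 80 [205.5 187. ] [  8   0  23  21 199]
side 45 [403.6 230.7] [  7  10  14  12 103]
side 60 [403.5 230.6] [  6  10  16  13 120]
side 80 [396.4 218.1] [ 4  0  6  8 14]
side 80 [407.7 215.3] [15  0  6  2  9]
side 80 [403.3 230.5] [  6   9  16  14 141]
side 80 [391.  227.5] [ 0 11  4  5 13]
```

View pics/g.png

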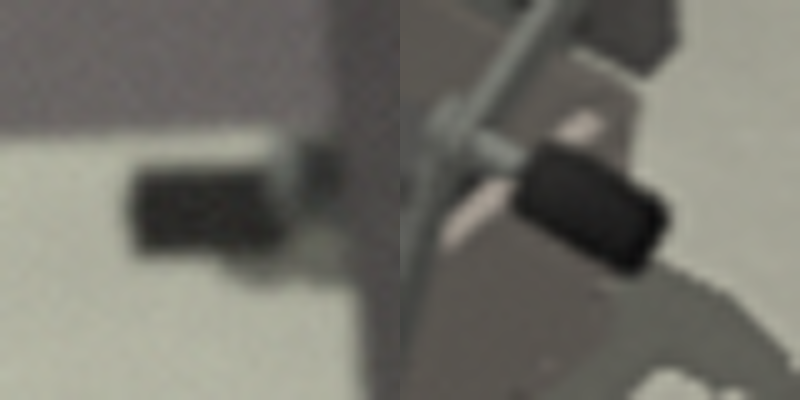

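```bash
python3 - <<'E'
from station import r
from h import *
import pickle
S=pickle.load(open("s1.pkl","rb"))
k=tri(S["scene"],[(200.4,189.)],S["side"],[(403.5,230.6)])[0]
p=Rc.T@(k-C);d=p-PIV;ph=np.degrees(np.arctan2(d[0],d[2]));print("knob",k.round(4),"case",p.round(4),"phi",ph,"rad",np.hypot(d[0],d[2]))
r.grab(10);st(r,"shut")
off=np.array([0,-.003,0])
x,o=pose(knob(ph)+off,38,.192+.07,0)
print(r.inverse_kinematics(x,o))
r.reach(x,o);st(r,"pre")
x,o=pose(knob(ph)+off,38,.192+.012,0);r.servo_line(x,o,.1);st(r,"near")
S={n:r.snapshot(n)["frame"] for n in("scene","side")}
b=[cv2.resize(S[n][v-50:v+50,u-50:u+50],(400,400)) for n,(u,v) in(("scene",(200,188)),("side",(405,230)))]
cv2.imwrite("pics/i.png",np.hstack(b)[...,::-1])
E
```

```text
knob [ 0.601  -0.2268  0.1314] case [-0.0006 -0.1635  0.1314] phi 16.493348657070314 rad 0.08590498490238854
shut 13.96 [ 0.309 -0.061  0.569] F [ 0.6 -0.8  0.2] op 0.0004
[-46.4616827  -35.69694671 122.23961318  41.17857518  59.35930414
 -56.51301129]
pre 15.17 [ 0.395 -0.228  0.295] F [-0.3 -1.2  0.3] op 0.0006
near 15.9 [ 0.441 -0.229  0.259] F [ 0.2 -1.   0.2] op 0.0005
```

View pics/i.png

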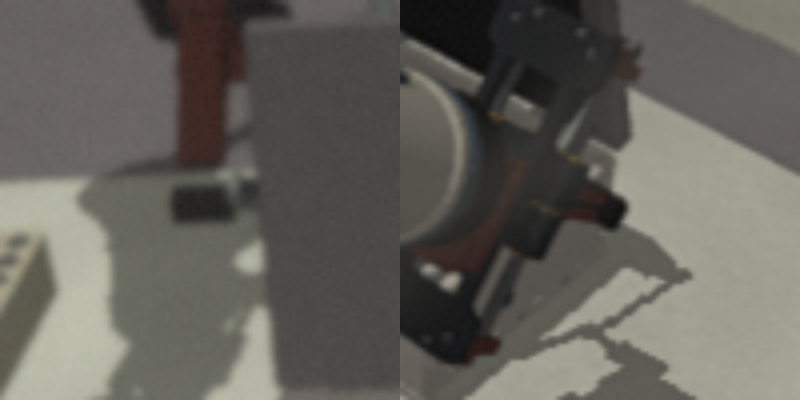

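The closed fingertips sit just in front of and above the knob (200,207 in the left crop), lined up with its length. Now I press along the elbow's arc and watch the force.

```bash
python3 - <<'E'
from station import r
from h import *
off=np.array([0,-.003,0]);hard=0
for ph in [16.5,20,24,28,31,34,37,40,42,44,46,47.5,49,50.5,52]:
    x,o=pose(knob(ph)+off,38,.192,0);r.servo_line(x,o,.04);s=st(r,ph)
    if np.linalg.norm(s["contact_force"])>25 : print("stop");break
E
```

```text
16.5 16.45 [ 0.45  -0.229  0.25 ] F [ 0.4  0.1 -0.4] op 0.0007
20 16.73 [ 0.455 -0.229  0.249] F [0.1 0.  0.2] op 0.0008
24 17.03 [ 0.461 -0.229  0.246] F [ 0.5 -1.   1.3] op 0.0006
28 17.33 [ 0.466 -0.229  0.244] F [-0.2 -0.6  0. ] op 0.0005
31 17.6 [ 0.47  -0.229  0.241] F [0.1 0.1 0.8] op 0.0005
34 17.87 [ 0.474 -0.229  0.239] F [-0.5  1.   0.1] op 0.0002
37 18.13 [ 0.478 -0.229  0.236] F [-0.2 -0.6  0.3] op 0.0002
40 18.4 [ 0.481 -0.229  0.234] F [ 0.2 -1.   0.4] op 0.0003
42 18.65 [ 0.484 -0.229  0.232] F [-0.2 -0.3  0.3] op 0.0009
44 18.9 [ 0.486 -0.229  0.23 ] F [-0.5  0.2  0.1] op 0.0007
46 19.15 [ 0.488 -0.229  0.228] F [-6.4  1.7  3.2] op 0.0007
47.5 19.4 [ 0.489 -0.23   0.228] F [-31.3   5.1  16.7] op 0.0004
stop
```

```bash
python3 - <<'E'
from station import r
from h import *
import pickle
off=np.array([0,-.003,0])
x,o=pose(knob(46)+off,38,.192+.09,0);r.servo_line(x,None,.1);st(r,"off")
x,o=pose(bar(1.27)+[-.2,-.0,.05],60,.25,0);r.reach(x,o);st(r,"away")
S={n:r.snapshot(n) for n in("scene","side")};pickle.dump(S,open("s2.pkl","wb"))
cv2.imwrite("pics/j.png",np.hstack([cv2.resize(S["scene"]["frame"][80:280,80:280],(400,400)),cv2.resize(S["side"]["frame"][100:300,310:510],(400,400))])[...,::-1])
for n,(u,v) in(("scene",(198,198)),("side",(420,240))):
    f=S[n]["frame"][v-25:v+26,u-25:u+26].max(2)
    k,l,stt,c=cv2.connectedComponentsWithStats((f<60).astype(np.uint8))
    for i in range(1,k):
        if stt[i,4]>15:print(n,(c[i]+[u-25,v-25]).round(1),stt[i])
print(proj(S["scene"],[w([.038,-.164,.11]),w(bar(1.37))]),proj(S["side"],[w([.038,-.164,.11]),w(bar(1.37))]))
E
```

```text
off 20.48 [ 0.417 -0.229  0.282] F [ 0.1 -0.3 -0.8] op 0.0002
away 21.74 [ 0.31  -0.061  0.567] F [ 0.9 -0.9 -0.3] op 0.0002
scene [199.5 208.2] [20 32 14  7 89]
side [412.2 230.1] [ 10   9  15  13 109]
[[199.31575874 207.8421998 ]
 [272.473613   118.40074417]] [[413.12506885 229.87063311]
 [367.55766604 126.92704817]]
```

View pics/j.png

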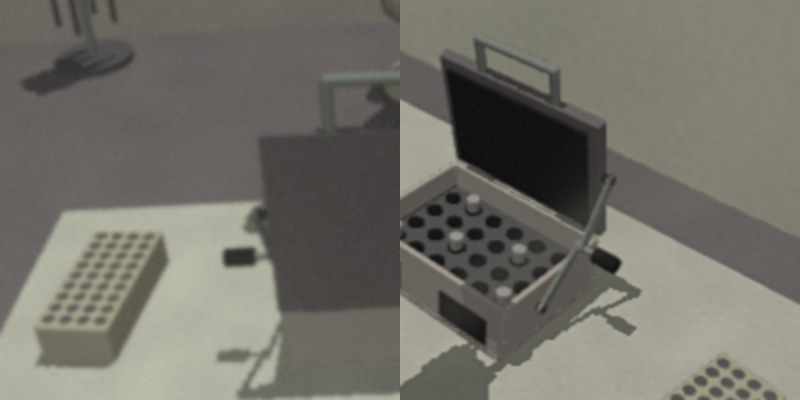

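The knob lies within about 1 px of the predicted locked position in both views. The handle bar, at side (369,127), matches a lid angle of about 1.37 rad. The rack and case look undisturbed.

```bash
python3 - <<'E'
from station import r
from h import *
import pickle
S=pickle.load(open("s2.pkl","rb"));S0=pickle.load(open("s0.pkl","rb"))
print("knob case",(Rc.T@(tri(S["scene"],[(199.5,208.2)],S["side"],[(412.2,230.1)])[0]-C)).round(4))
for nm,(u0,u1,v0,v1) in dict(rack=(95,165,190,265),tip=(385,462,200,260)).items():
    d=[q["scene"]["frame"][v0:v1,u0:u1].astype(np.float32).mean(2) for q in(S0,S)]
    print(nm,"shift px",np.round(cv2.phaseCorrelate(*d)[0],2))
r.hand_in()
E
```

```text
knob case [ 0.0371 -0.1631  0.1089]
rack shift px [-0.05  0.48]
tip shift px [0.03 0.05]
the job is handed in; nothing more can be done
```

The case is open: the lid stands on the locked stay and the job is handed in, at about 22 s on the robot's clock.

**What I did:** I located the case from two camera views and gripped the handle bar. I swung the lid up to about 1.27 rad, let go and backed off; it stayed up by itself. Then I pressed the knob along its arc with closed fingertips. It moved with almost no force until it met the stop, at about 36 N, and I moved the arm clear.

**Last checks:**
- **Stay:** the knob measured x = 37, z = 109 mm in the case's frame; locked is 38, 110 and straight is 28, 117.
- **Lid:** the handle bar in the side view was within about 2 px of where it should be at 1.37 rad.
- **Arm:** the wrist force was about zero with the arm clear of everything.
- **Bystanders:** the tip box shifted under 0.1 px and the rack about 0.5 px in the scene view. The rack's figure is roughly 1 mm and may be shadow or noise.

**Disagreements:**
- The lid corners triangulated up to 4 mm away from the stated dimensions.
- I had to move my case position 2 mm in x during the lift, after the sideways force reached 11 N.
- I first searched for the knob at the wrong pixels because of a crop scale error, and corrected it before pressing.

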